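# Close a jar and book it on the counter

### The arm

A 7-joint arm with a two-finger parallel gripper is mounted at the origin on the work surface. World frame = base frame: x ahead of the robot, y to its left, z up, the work surface at z = 0. Lengths are in m, angles in rad, forces in N, time in s.
With the tool pointing down it reaches from about 0.4 to 0.875 m from the base axis. Payload 19.3 kg.
Tool frame: the origin (TCP) lies on the centre line of the jaws, within the pads' length; the fingertips stand 14 mm ahead of it and the grasp point (between the pads) lies 5 mm behind it; y points along the fingers, x is the direction in which the jaws open and shut, and the axes are right-handed (so a half turn about y gives the same grasp; the last joint's range is limited). The gripper opens to 85 mm and grips with 20 to 120 N. Pads are 22 mm wide; open, the fingers measure 114 mm over their backs; the gripper's body (76 mm by 85 mm) begins 54 mm behind the grasp point. The pads swing forward as they close: fully open they stand 13 mm farther back than shut.
Start: joints at [1.147, 0.521, -0.036, 1.599, 0.021, 1.021, -0.113], TCP at [0.217, -0.586, 0.21] pointing down, gripper open.
Joint ranges: [-2.91, 2.91], [-0.3, 2.13], [-1.5, 1.42], [0.17, 2.43], [-1.26, 4.41], [0.16, 1.93], [-2.52, 2.52]. Speed limits (rad/s): [1.89, 1.89, 2.39, 2.39, 3.01, 3.01, 3.01].

### API

Orientations are given as [roll, pitch, yaw] about the fixed x, y, z axes, in that order (R = Rz(yaw) Ry(pitch) Rx(roll)).
In Python, from workcell import monitor, grab_frame, workorder gives the robot as it stands.
- The arm moves only by the tool drive_tool, never from a script. Its argument "steps" is one flat list of numbers, 5 for each row, row after row: the finger opening in mm, from 0 to 85.4, then the shift along the world's x, y, z in mm, then the turn about the world's z in degrees. In form: [fingers, tx, ty, tz, twist, fingers, tx, ty, tz, twist, ...]. A call has exactly 5 rows; each row shifts and turns the commanded pose from where the row before left it; what a row does not reach is not made up. A row lasts 1/12 s, in which the tool goes at most 41.7 mm and 7.16 degrees, less where a joint would pass 70% of its speed; a pose out of reach is approached as far as the arm can. A call is refused whole if a number of a shift passes 41.7 or a number of a turn 7.16, either way. A call with a gripper value outside its range is refused whole. The fingers move at their own pace and stop on an object; "grip_force" is the grip in N (left out, the last holds). Time passes only in rows, so rows that do not move let the fingers close, or fill a call up. It gives the time, the measured TCP pose, the force and the opening at its end, in the units of the state.
- monitor.observe(): the state, without advancing time (a new reading comes with each control period).
- grab_frame(name): name is "side" or "top" or "wrist"; returns a dict with "frame" (420x560x3 uint8, red, green, blue), "vertical_fov" (degrees; the focal length in pixels is half the picture's height over the tangent of half this angle, whatever the lens; pixels are square), "cx", "cy" (the principal point, pixels), "k1" (the pictures are not rectified: a ray, as slopes to the right and down, at radius r is drawn at 1 + k1 r^2 times it, then the intrinsics apply), "xyz" and "orientation" of the camera in the world. Camera axes: x right, y down, z forward; pixel columns grow to the right and rows downward; lengths in m; the calibration is good to about 2 mm. A picture is of the moment at which its call begins. There is no depth.
- workorder.job_done(): hands the job in, once; it reports no verdict.
The state is a dict: "clock": time; "qpos": joint angles; "qd": joint speeds; "joint_efforts": joint torques, N m; "position": TCP position; "tool_rot": TCP orientation; "force": force on the tool from outside, world axes, zero at the start; "moment": the same for the moment, N m; "grip_width": finger opening in m.
Only numpy, scipy, OpenCV 4.12 (cv2) and the standard library are available. Lean on these libraries where they do the work, as an engineer would, in place of code of your own. Each camera call takes 0.05 s, during which the arm holds its last target. There are 200 camera calls.

### The job

Finish the jar on the green pad: press its raised gold lid down until it is fully home, then on the grey counter box press the green key all the way down, and after that the blue key all the way down. Leave the red key alone, do not pick anything up, keep the jar standing on its pad, and leave the other jar, the bottle and the spare lid where they are.

Things in the scene. Friction and masses are not known exactly. Their poses are not given: they have to be found in the camera images.
- pad: fixed round green pad, 120 mm across, 6 mm thick, lying on the table; origin at the centre of its underside
- jar: amber glass jar with paper label standing loose on the pad, 72 mm across, about 0.35 kg; the glass is 98 mm high; origin at the centre of its underside, z up its axis
- lid_top (a point): centre of the top face of that jar's flat gold lid (78 mm across, 16 mm high). The top is 112 mm above the jar's underside when fully up and 103 mm when home. The point moves down with the lid.
- lid (a joint): how far the gold lid has been pushed down on the jar in m: 0 = fully up, 0.009 = fully home; it starts somewhere from 0 to 0.003. It slides straight down the neck against about 4 N of friction and stays where it is left.
- box: fixed grey counter box 130 x 210 x 50 mm high (x, y, z of its own frame) with a dark display strip along the side of its top farther from the robot; origin at the centre of its underside. Its three keys sit in a row along its y axis, 62 mm apart, 20 mm from its centre line towards its -x side; which colour is in which place varies.
- green_top (a point): centre of the top face of the green key (good jar): a round green cap 34 mm across in a black 48 mm square frame on the counter box; its top stands 16 mm above the box top (66 mm above the table) while up. The point moves down with the key.
- green (a joint): travel of the green key in m: 0 = up, 0.006 = fully pressed. It slides straight down against about 3 N of friction and stays where it is left (it does not spring back).
- blue_top (a point): centre of the top face of the blue key (enter): a round blue cap 34 mm across in a black 48 mm square frame on the counter box; its top stands 16 mm above the box top (66 mm above the table) while up. The point moves down with the key.
- blue (a joint): travel of the blue key in m: 0 = up, 0.006 = fully pressed. It slides straight down against about 3 N of friction and stays where it is left (it does not spring back).
- red_top (a point): centre of the top face of the red key (reject): a round red cap 34 mm across in a black 48 mm square frame on the counter box; its top stands 16 mm above the box top (66 mm above the table) while up. The point moves down with the key.
- red (a joint): travel of the red key in m: 0 = up, 0.006 = fully pressed. It slides straight down against about 3 N of friction and stays where it is left (it does not spring back).
- jar2: bystander: a finished amber jar, lid already home, 78 mm across the lid, 103 mm high, loose on the table beyond the pad; origin at the centre of its underside
- bottle: bystander: yellow squeeze bottle, 56 mm across, 112 mm high, loose on the table beyond the box; origin at the centre of its underside
- spare_lid: bystander: spare gold lid lying on the table between box and pad, 78 mm across, 16 mm high, loose; origin at the centre of its underside
Mind the look-alikes: they are no part of the job. Leave any pink or purple look-alike of the jar alone. Several things have the shape of the pad; the one meant has the colours described above.

How it is judged:
On the way, in this order (a step that is already met when the one before it is completed fails the run):
1. the gold lid is pressed home (value of joint lid above 0.007 m), for 0.1 s.
2. the green key is pressed down (value of joint green above 0.0045 m), for 0.1 s.
3. the blue key is pressed down (value of joint blue above 0.0045 m), for 0.1 s.
At the end, for the whole second after the job is handed in: Lid at least 7 of its 9 mm down, green and blue keys at least 4.5 of 6 mm, red under 2 mm; the jar upright (0.1 rad) and still on the pad, within 45 mm of its centre; other jar, bottle and spare lid within 20 mm of their starts (value of joint lid above 0.007 m and value of joint each of green, blue above 0.0045 m and value of joint red below 0.002 m and horizontal distance between jar and pad below 0.045 m and angle between jar's own z axis and vertical below 0.1 rad and z of jar in the frame of pad below 0.01 m and linear speed of jar below 0.02 m/s and distance of each of jar2, bottle, spare_lid from where it was at the start of the episode below 0.02 m); the robot touches nothing.
It fails at once if the green key is pressed (over 2.5 mm) before the lid is home (value of joint green above 0.0025 m and not (value of joint lid above 0.007 m)).
It fails at once if the blue key is pressed (over 2.5 mm) before the green one is down (value of joint blue above 0.0025 m and not (value of joint green above 0.0045 m)).
It fails at once if the red key is pressed (over 2 mm) (value of joint red above 0.002 m).
It fails at once if the jar is lifted more than 10 mm off its pad, or tipped over 0.35 rad (z of jar in the frame of pad above 0.016 m or angle between jar's own z axis and vertical above 0.35 rad).
It fails at once if the other jar, the bottle or the spare lid is moved more than 20 mm (distance of any of jar2, bottle, spare_lid from where it was at the start of the episode above 0.02 m).
It also fails if it takes over 45 s, if anything falls off the work surface, if the arm or the gripper's body presses on something with over 40 N, if the wrist force passes 120 N, or if a joint passes its speed limit or range.

## Working session

There is one attempt and no reset: what is moved stays moved. The work goes in short steps, Python scripts to look and compute and a tool call to move; the robot and the scene stay as the last step left them, time stands still between calls to the robot, and variables do not carry over. Pictures are saved under pics/ and viewed, about 8 in all and at most 12, crops included, and the job is handed in when it is done.

Besides the shell and the picture viewer there is one more tool, called after "Call:" as a command line: name --argument value ..., lists and objects as JSON in quotes. drive_tool: Moves the arm, as the interface text tells. Its arguments: {"type":"object","properties":{"steps":{"type":"array"},"grip_force":{"type":"number"}},"required":["steps"]}

```bash
mkdir -p pics
cat > h.py <<'E'
import numpy as np, cv2
from scipy.spatial.transform import Rotation as R
from workcell import monitor, grab_frame, workorder
def rot(o):
    o=np.array(o); return o if o.shape==(3,3) else R.from_euler('xyz',o).as_matrix()
def K(c):
    f=c['frame'].shape[0]/2/np.tan(np.radians(c['vertical_fov'])/2)
    return np.array([[f,0,c['cx']],[0,f,c['cy']],[0,0,1.]]),np.array([c['k1'],0,0,0.])
def px2w(c,uv,z):
    k,d=K(c); s=cv2.undistortPoints(np.array(uv,float).reshape(-1,1,2),k,d)[:,0]
    r=np.c_[s,np.ones(len(s))]@rot(c['orientation']).T; p=np.array(c['xyz'])
    return p+r*((z-p[2])/r[:,2])[:,None]
def w2px(c,P):
    k,d=K(c); r=rot(c['orientation']).T
    return cv2.projectPoints(np.array(P,float).reshape(-1,1,3),cv2.Rodrigues(r)[0],-r@np.array(c['xyz']),k,d)[0][:,0]
def save(c,n): cv2.imwrite('pics/'+n,c['frame'][:,:,::-1])
E
python3 - <<'E'
from h import *
s=monitor.observe(); print(s)
for n in('top','side'):
    c=grab_frame(n); save(c,n+'0.png'); print(n,{k:v for k,v in c.items() if k!='frame'})
    np.save(n+'0.npy',c,allow_pickle=True)
E
```

```text
{'clock': 0.0, 'qpos': array([ 1.14682739,  0.52200536, -0.03631715,  1.59998744,  0.02120571,
        1.02108618, -0.112818  ]), 'qd': array([ 0.00025466,  0.00065   ,  0.00030043, -0.00089096, -0.00071868,
        0.00214783,  0.00128942]), 'joint_efforts': array([-5.04782438e-04, -9.27105832e+01,  1.98007688e+00, -3.69933486e+01,
        1.78990024e-02,  8.15239531e-03, -4.40112262e-05]), 'position': array([ 0.21635977, -0.58598627,  0.20973861]), 'tool_rot': array([-1.57088404e+00,  1.09769023e-03, -1.21706168e+00]), 'force': array([-0.15575286,  0.07008115,  0.25575566]), 'moment': array([ 0.04362444, -0.05672239, -0.01891819]), 'grip_width': 0.08535572611203542}
top {'vertical_fov': 50.503336448261344, 'cx': 284.3509081298554, 'cy': 204.8429830450836, 'k1': -0.08761315373043974, 'xyz': array([0.41024679, 0.01729654, 1.17532249]), 'orientation': array([-3.03145449,  0.01468166, -1.55088251])}
side {'vertical_fov': 56.492026634400965, 'cx': 279.863508845523, 'cy': 213.50232480061544, 'k1': -0.0417244870163458, 'xyz': array([0.32257944, 0.73874682, 0.6881424 ]), 'orientation': array([-2.24011095,  0.0113478 , -2.82797339])}
```

View pics/top0.png

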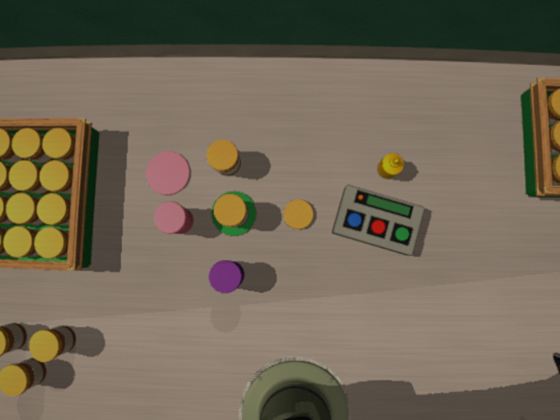

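View pics/side0.png

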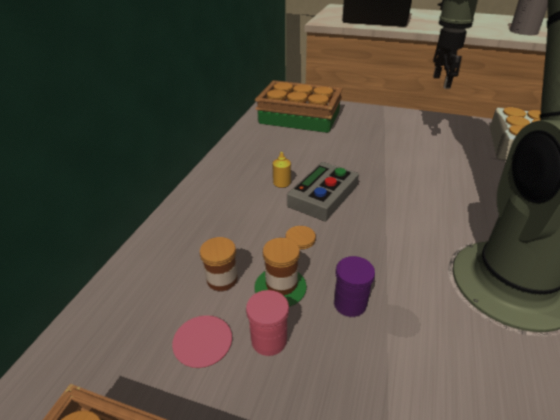

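Run:
```python
from h import *
T=np.load('top0.npy',allow_pickle=True).item();S=np.load('side0.npy',allow_pickle=True).item()
def cen(c,box,h0,h1,smin=120,vmin=60):
    x0,y0,x1,y1=box; im=cv2.cvtColor(c['frame'],cv2.COLOR_RGB2HSV)[y0:y1,x0:x1]
    m=((im[...,0]>=h0)&(im[...,0]<=h1)&(im[...,1]>smin)&(im[...,2]>vmin)).astype('uint8')
    n,l,st,ce=cv2.connectedComponentsWithStats(m); i=1+st[1:,4].argmax()
    b=st[i]; return (b[0]+x0+(b[2]-1)/2,b[1]+y0+(b[3]-1)/2),ce[i]+[x0,y0],b[2:]
items=[('jarlid',(205,190,250,232),8,28,.116,(255,235,305,265)),('spare',(275,192,320,235),8,28,.016,(286,222,320,250)),
('jar2',(200,135,245,173),8,28,.103,(195,235,240,264)),('green',(388,222,415,246),45,85,.066,(330,165,350,180)),
('blue',(342,208,366,232),100,125,.066,(310,184,332,200)),('red',(366,216,390,240),0,5,.066,(322,174,341,190))]
for n,bt,a,b,z,bs in items:
    o=[]
    for c,bx in((T,bt),(S,bs)):
        bc,ce,sz=cen(c,bx,a,b,110,70); o.append((np.round(bc,1),np.round(ce,1),sz[:2],np.round(px2w(c,[ce],z)[0],4)))
    print(n,*o,sep='\n   ')
# pad centre from top
bc,ce,sz=cen(T,(205,185,262,240),45,85,100,40);print('pad',bc,sz,px2w(T,[bc],.006))
```

```text
jarlid
   (array([230., 210.]), array([229.8, 209.9]), array([33, 33], dtype=int32), array([0.5124, 0.1657, 0.116 ]))
   (array([283.5, 249.5]), array([283.4, 249.8]), array([42, 30], dtype=int32), array([0.5067, 0.1681, 0.116 ]))
spare
   (array([298. , 213.5]), array([298.1, 213.9]), array([31, 30], dtype=int32), array([5.15e-01, 4.00e-04, 1.60e-02]))
   (array([300.5, 237.5]), array([299.6, 237.7]), array([30, 24], dtype=int32), array([0.5127, 0.0132, 0.016 ]))
jar2
   (array([222. , 155.5]), array([221.9, 155.1]), array([33, 32], dtype=int32), array([0.649 , 0.1918, 0.103 ]))
   (array([217.5, 250. ]), array([217.5, 250.7]), array([36, 27], dtype=int32), array([0.646 , 0.2003, 0.103 ]))
green
   (array([401.5, 233.5]), array([401.6, 233.5]), array([14, 14], dtype=int32), array([ 0.466, -0.258,  0.066]))
   (array([340., 171.]), array([339.8, 171.2]), array([11,  7], dtype=int32), array([ 0.4643, -0.2522,  0.066 ]))
blue
   (array([354. , 219.5]), array([354.1, 219.5]), array([15, 14], dtype=int32), array([ 0.499 , -0.1389,  0.066 ]))
   (array([320. , 191.5]), array([319.8, 191.5]), array([13, 10], dtype=int32), array([ 0.4969, -0.1328,  0.066 ]))
red
   (array([378. , 226.5]), array([377.9, 226.5]), array([15, 14], dtype=int32), array([ 0.4824, -0.1985,  0.066 ]))
   (array([330. , 180.5]), array([330.3, 180.8]), array([13, 10], dtype=int32), array([ 0.4805, -0.1933,  0.066 ]))
pad (np.float64(233.5), np.float64(213.5)) [ 44  44 585] [[0.51371513 0.17104694 0.006     ]]
```

Call:
drive_tool --steps '[0, 24, 32, 0, 0, 0, 24, 32, 0, 0, 0, 24, 32, 0, 0, 0, 24, 32, 0, 0, 0, 24, 32, 0, 0]'

```text
clock: 0.52
position: [0.3371, -0.4245, 0.2101]
tool_rot: [-1.571, 0.0, -1.217]
force: [1.0, -0.7, 0.6]
grip_width: 0.0254
```

Call:
drive_tool --steps '[0, 24, 32, 0, 0, 0, 24, 32, 0, 0, 0, 24, 32, 0, 0, 0, 24, 32, 0, 0, 0, 24, 32, 0, 0]'

```text
clock: 0.93
position: [0.4572, -0.2645, 0.2103]
tool_rot: [-1.571, 0.0, -1.217]
force: [0.6, -0.8, 0.4]
grip_width: 0.0001
```

Call:
drive_tool --steps '[0, 18, 35, 0, 0, 0, 12, 38, 0, 0, 0, 6, 40, 0, 0, 0, 4, 40, 0, 0, 0, 0, 40, 0, 0]'

```text
clock: 1.35
position: [0.4967, -0.0712, 0.2101]
tool_rot: [-1.571, 0.0, -1.217]
force: [0.8, 0.1, -0.4]
grip_width: 0.0001
```

Call:
drive_tool --steps '[0, 0, 40, 0, 0, 0, 0, 30, 0, 0, 0, 0, 20, 0, 0, 0, 0, 0, 0, 0, 0, 0, 0, 0, 0]'

```text
clock: 1.77
position: [0.4963, 0.0175, 0.2102]
tool_rot: [-1.571, 0.0, -1.215]
force: [0.5, 0.1, -0.6]
grip_width: -0.0004
```

Run:
```python
from h import *
c=grab_frame('wrist'); save(c,'w1.png'); print({k:v for k,v in c.items() if k!='frame'}); np.save('w1.npy',c,allow_pickle=True)
s=monitor.observe();print(s['clock'],s['position'],s['tool_rot'],s['force'],s['qpos'])
print(w2px(c,[[.511,.167,.116]]))
```

```text
{'vertical_fov': 63.16735438276749, 'cx': 274.13220652896956, 'cy': 200.23295948922063, 'k1': -0.017436431940636325, 'xyz': array([0.57218479, 0.04522806, 0.37173028]), 'orientation': array([ 2.82358367e+00,  5.53133853e-04, -1.21546526e+00])}
1.8167 [0.49638752 0.01633599 0.21014238] [-1.57128644e+00 -1.81709463e-04 -1.21671444e+00] [ 0.31374376 -0.24107183  0.08352534] [ 0.05167918  0.32763152 -0.25584993  1.92128327  0.10401107  0.90571772
 -1.47218642]
[[ 88.72237226 110.15462915]]
```

View pics/w1.png

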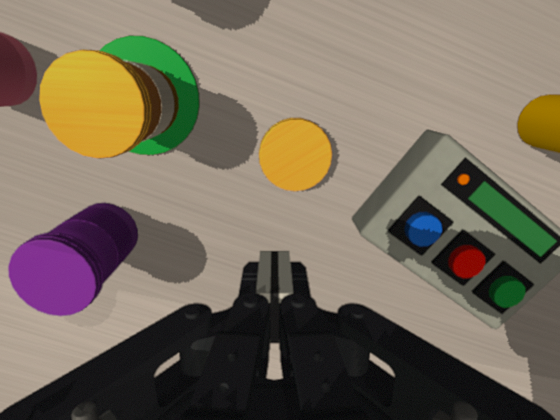

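Run:
```python
from h import *
c=np.load('w1.npy',allow_pickle=True).item()
print('lid',px2w(c,[[93,104],[40,104],[145,104]],.116))
print('spare',px2w(c,[[296,154]],.016))
k=px2w(c,[[425,229],[467,261],[508,292]],.066);print(k,np.linalg.norm(np.diff(k,axis=0),axis=1))
print('purple',px2w(c,[[53,275]],.11))
```

```text
lid [[0.51639104 0.16489138 0.116     ]
 [0.50303404 0.20154681 0.116     ]
 [0.5294419  0.12924635 0.116     ]]
spare [[0.51823962 0.00092819 0.016     ]]
[[ 0.50122779 -0.13741593  0.066     ]
 [ 0.48497723 -0.19415551  0.066     ]
 [ 0.46819244 -0.25368546  0.066     ]] [0.05902085 0.06185098]
purple [[0.35905653 0.1732763  0.11      ]]
```

Call:
drive_tool --steps '[0, 4, 37, 0, 0, 0, 4, 37, 0, 0, 0, 4, 37, 0, 0, 0, 4, 28, 0, 0, 0, 2, 10, 0, 0]'

```text
clock: 2.23
position: [0.5147, 0.1688, 0.2101]
tool_rot: [-1.57, 0.001, -1.215]
force: [0.8, 0.0, 0.4]
grip_width: 0.0001
```

Call:
drive_tool --steps '[0, 0, 0, -20, 0, 0, 0, 0, -25, 0, 0, 0, 0, -15, 0, 0, 0, 0, -8, 0, 0, 0, 0, 0, 0]'

```text
clock: 2.65
position: [0.5141, 0.1641, 0.1408]
tool_rot: [-1.573, -0.0, -1.219]
force: [-0.1, -0.2, -0.5]
grip_width: -0.0001
```

Run:
```python
from h import *
c=grab_frame('wrist'); save(c,'w2.png')
s=monitor.observe();print(s['clock'],s['position'],s['force'])
```

```text
2.7 [0.51461328 0.16462258 0.14205552] [-0.09659792 -0.17090274  0.86554048]
```

View pics/w2.png

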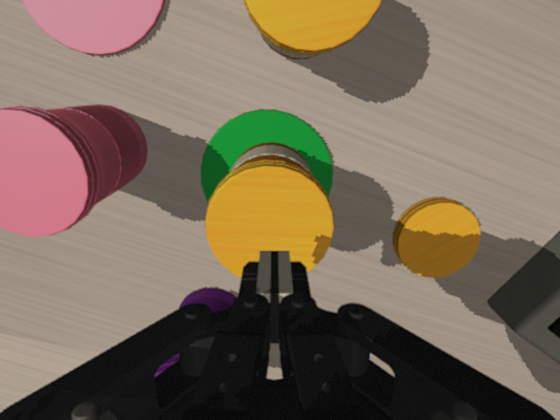

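Run:
```python
from h import *
c=grab_frame('wrist'); 
print(px2w(c,[[270,224],[206,224],[334,224],[270,165]],.116)); print(w2px(c,[[.5146,.1646,.128],[.5146,.1646,.116]]))
```

```text
[[0.51775413 0.16806927 0.116     ]
 [0.50467167 0.20365768 0.116     ]
 [0.53081506 0.13248554 0.116     ]
 [0.55119134 0.18020438 0.116     ]]
[[273.63653956 238.94859912]
 [273.6676456  230.4718284 ]]
```

Call:
drive_tool --steps '[0, 3, 3, -3, 0, 0, 0, 0, -3, 0, 0, 0, 0, -3, 0, 0, 0, 0, -2, 0, 0, 0, 0, 0, 0]'

```text
clock: 3.17
position: [0.5173, 0.1686, 0.131]
tool_rot: [-1.571, -0.0, -1.217]
force: [0.3, -0.6, -0.9]
grip_width: -0.0
```

Call:
drive_tool --steps '[0, 0, 0, -2, 0, 0, 0, 0, -2, 0, 0, 0, 0, -1, 0, 0, 0, 0, -1, 0, 0, 0, 0, 0, 0]'

```text
clock: 3.58
position: [0.5174, 0.1687, 0.1251]
tool_rot: [-1.571, 0.0, -1.217]
force: [0.8, 0.6, 0.2]
grip_width: -0.0002
```

Call:
drive_tool --steps '[0, 0, 0, -1, 0, 0, 0, 0, -1, 0, 0, 0, 0, -1, 0, 0, 0, 0, -1, 0, 0, 0, 0, -1, 0]'

```text
clock: 4.0
position: [0.5175, 0.1687, 0.1202]
tool_rot: [-1.571, 0.0, -1.217]
force: [0.5, -0.6, -0.4]
grip_width: 0.0
```

Run:
```python
from h import *
s=monitor.observe();print(s['clock'],s['position'],s['force'],s['moment'])
c=grab_frame('side'); im=c['frame'][200:320,220:360]; cv2.imwrite('pics/s3.png',cv2.resize(im[:,:,::-1],None,fx=5,fy=5,interpolation=cv2.INTER_CUBIC))
```

```text
4.0 [0.51750491 0.16871892 0.12018335] [ 0.51361265 -0.62659542 -0.4417395 ] [-0.00445691  0.00409607  0.02105051]
```

View pics/s3.png

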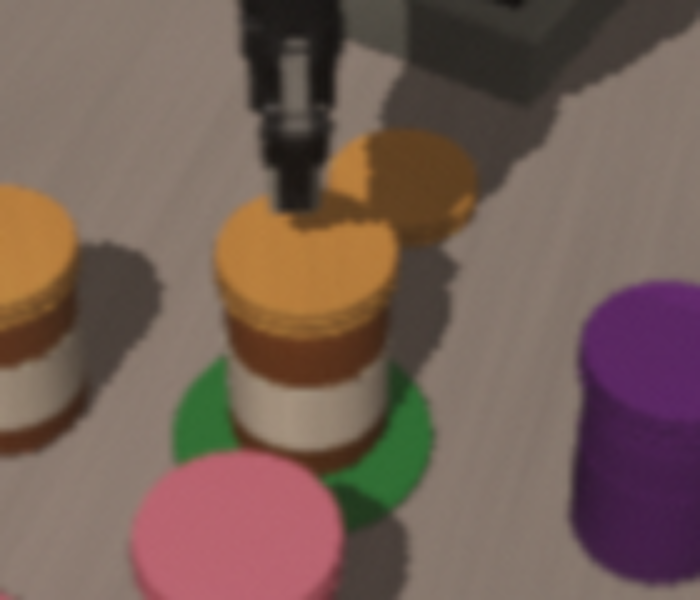

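Run:
```python
from h import *
c=np.load('side0.npy',allow_pickle=True).item()
for z in (.10,.106,.116,.126,.136): print(z,w2px(c,[[.5175,.1687,z]])[0])
print('lid',w2px(c,[[.5175,.1687,.116],[.514,.166,.116]]))
print('tipmark (279.6,242)')
```

```text
0.1 [278.5210962 254.3584307]
0.106 [278.48313067 252.33733372]
0.116 [278.41909543 248.92784458]
0.126 [278.35409345 245.46614973]
0.136 [278.28810398 241.95111083]
lid [[278.41909543 248.92784458]
 [280.38388237 248.42651717]]
tipmark (279.6,242)
```

Call:
drive_tool --steps '[0, 0, 0, -2, 0, 0, 0, 0, -2, 0, 0, 0, 0, -2, 0, 0, 0, 0, -1, 0, 0, 0, 0, -1, 0]'

```text
clock: 4.47
position: [0.5175, 0.1687, 0.1121]
tool_rot: [-1.571, 0.0, -1.217]
force: [0.0, 0.6, -1.0]
grip_width: 0.0002
```

Call:
drive_tool --steps '[0, 0, 0, -1, 0, 0, 0, 0, -1, 0, 0, 0, 0, -1, 0, 0, 0, 0, -1, 0, 0, 0, 0, -1, 0]'

```text
clock: 4.88
position: [0.5175, 0.1687, 0.1072]
tool_rot: [-1.571, 0.0, -1.217]
force: [0.0, -0.5, -0.9]
grip_width: 0.0001
```

Call:
drive_tool --steps '[0, 0, 0, -1, 0, 0, 0, 0, -1, 0, 0, 0, 0, -1, 0, 0, 0, 0, -1, 0, 0, 0, 0, -1, 0]'

```text
clock: 5.3
position: [0.5175, 0.1687, 0.1022]
tool_rot: [-1.571, 0.0, -1.217]
force: [-0.5, -0.2, -0.4]
grip_width: -0.0001
```

Run:
```python
from h import *
c=grab_frame('side'); im=c['frame'][200:300,230:340]; a=cv2.resize(im[:,:,::-1],None,fx=4,fy=4,interpolation=cv2.INTER_CUBIC)
c=grab_frame('wrist'); b=cv2.resize(c['frame'][120:320,180:360][:,:,::-1],(360,400))
cv2.imwrite('pics/s4.png',np.hstack([a,b]))
```

```text
(no output)
```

View pics/s4.png

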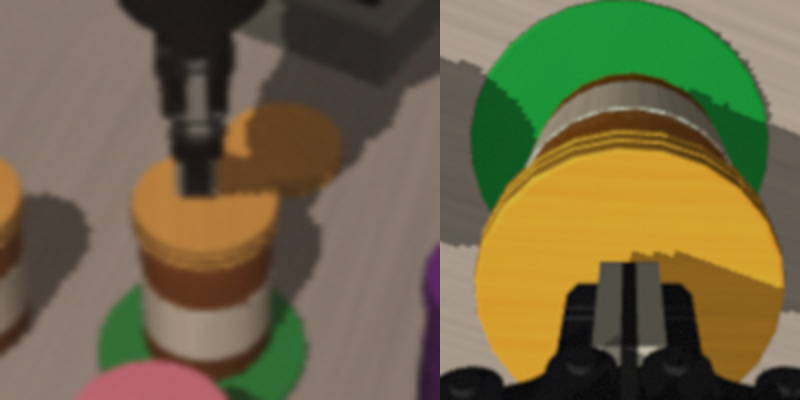

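Call:
drive_tool --steps '[0, 0, 0, -1, 0, 0, 0, 0, -1, 0, 0, 0, 0, -1, 0, 0, 0, 0, -1, 0, 0, 0, 0, -1, 0]'

```text
clock: 5.82
position: [0.5175, 0.1687, 0.0972]
tool_rot: [-1.571, 0.0, -1.217]
force: [-0.5, 0.0, -0.4]
grip_width: 0.0003
```

Call:
drive_tool --steps '[0, 0, 0, -1, 0, 0, 0, 0, -1, 0, 0, 0, 0, -1, 0, 0, 0, 0, -1, 0, 0, 0, 0, -1, 0]'

```text
clock: 6.23
position: [0.5175, 0.1687, 0.0923]
tool_rot: [-1.571, 0.0, -1.217]
force: [-1.4, -0.2, 4.2]
grip_width: -0.0003
```

Call:
drive_tool --steps '[0, 0, 0, -1, 0, 0, 0, 0, -1, 0, 0, 0, 0, -1, 0, 0, 0, 0, 0, 0, 0, 0, 0, 0, 0]'

```text
clock: 6.65
position: [0.5175, 0.1687, 0.0891]
tool_rot: [-1.571, 0.0, -1.217]
force: [0.6, -0.1, -0.3]
grip_width: 0.0
```

Call:
drive_tool --steps '[0, 0, 0, -1, 0, 0, 0, 0, -1, 0, 0, 0, 0, 0, 0, 0, 0, 0, 0, 0, 0, 0, 0, 0, 0]'

```text
clock: 7.07
position: [0.5177, 0.1688, 0.0879]
tool_rot: [-1.57, -0.0, -1.217]
force: [-3.7, -1.2, 16.5]
grip_width: -0.0001
```

Call:
drive_tool --steps '[0, 0, 0, -0.5, 0, 0, 0, 0, 0, 0, 0, 0, 0, 0, 0, 0, 0, 0, 0, 0, 0, 0, 0, 0, 0]'

```text
clock: 7.48
position: [0.5178, 0.1689, 0.0879]
tool_rot: [-1.57, -0.0, -1.217]
force: [-5.7, -1.7, 25.2]
grip_width: 0.0003
```

Call:
drive_tool --steps '[0, 0, 0, 3, 0, 0, 0, 0, 10, 0, 0, 0, 0, 30, 0, 0, 0, 0, 40, 0, 0, 0, 0, 30, 0]'

```text
clock: 7.9
position: [0.5175, 0.1689, 0.2025]
tool_rot: [-1.57, 0.0, -1.217]
force: [0.5, -1.0, 0.7]
grip_width: 0.0003
```

Run:
```python
from h import *
c=grab_frame('wrist'); w=cv2.resize(c['frame'],(420,315))[:,:,::-1]; np.save('w5.npy',c,allow_pickle=True)
d=grab_frame('side'); im=d['frame'][215:305,190:330]; b=cv2.resize(im[:,:,::-1],(490,315),interpolation=cv2.INTER_CUBIC)
s=monitor.observe();print(s['clock'],s['position'],s['force'])
cv2.imwrite('pics/s5.png',np.hstack([w[:,:300],b]))
```

```text
8.0 [0.51954408 0.16959005 0.20489468] [-0.18110297 -0.300345   -0.92043993]
```

View pics/s5.png

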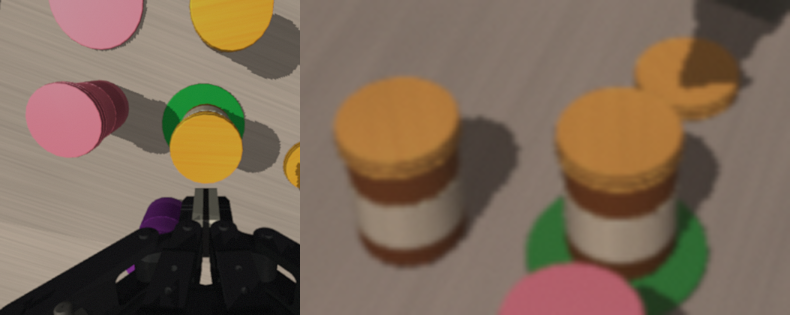

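Call:
drive_tool --steps '[0, -4, -30, 0, 0, 0, -4, -40, 0, 0, 0, -4, -40, 0, 0, 0, -4, -40, 0, 0, 0, -4, -40, 0, 0]'

```text
clock: 8.42
position: [0.4968, -0.023, 0.1999]
tool_rot: [-1.571, 0.0, -1.217]
force: [1.3, -0.3, 0.0]
grip_width: 0.0
```

Call:
drive_tool --steps '[0, -4, -40, 0, 0, 0, -4, -40, 0, 0, 0, -4, -40, 0, 0, 0, -4, -40, 0, 0, 0, -4, -40, 0, 0]'

```text
clock: 8.83
position: [0.4768, -0.2232, 0.2]
tool_rot: [-1.571, 0.0, -1.217]
force: [0.8, -0.7, -0.9]
grip_width: 0.0001
```

Call:
drive_tool --steps '[0, -5, -20, 0, 0, 0, -5, -14, 0, 0, 0, 0, 0, -20, 0, 0, 0, 0, -30, 0, 0, 0, 0, -30, 0]'

```text
clock: 9.25
position: [0.4676, -0.2558, 0.1194]
tool_rot: [-1.569, -0.001, -1.218]
force: [1.3, 0.4, 0.5]
grip_width: 0.0
```

Call:
drive_tool --steps '[0, 0, 0, -25, 0, 0, 0, 0, -15, 0, 0, 0, 0, -10, 0, 0, 0, 0, 0, 0, 0, 0, 0, 0, 0]'

```text
clock: 9.67
position: [0.4676, -0.2553, 0.0701]
tool_rot: [-1.571, 0.0, -1.217]
force: [0.1, 0.4, -0.1]
grip_width: -0.0002
```

Run:
```python
from h import *
c=grab_frame('wrist'); save(c,'w6.png'); np.save('w6.npy',c,allow_pickle=True)
s=monitor.observe();print(s['clock'],s['position'],s['force'],s['tool_rot'])
print(w2px(c,[[.467,-.255,.066],[.500,-.137,.066],np.r_[s['position'][:2],.066]]))
```

```text
9.7167 [ 0.4679519  -0.25550901  0.0706434 ] [-0.71255567  0.69858986  0.26636458] [-1.57015024e+00 -6.28811434e-04 -1.21712607e+00]
[[272.7134401  247.57582292]
 [ 62.75786373 109.65794694]
 [274.22115968 246.36105153]]
```

View pics/w6.png

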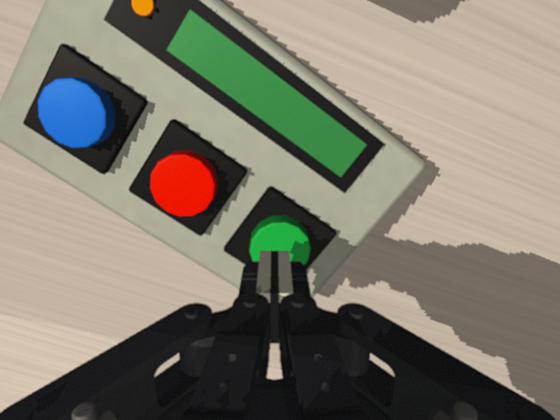

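Run:
```python
from h import *
c=np.load('w6.npy',allow_pickle=True).item()
k=px2w(c,[[280,251],[183,185],[73,113]],.066);print(k,np.linalg.norm(np.diff(k,axis=0),axis=1))
```

```text
[[ 0.46644949 -0.25937148  0.066     ]
 [ 0.48397343 -0.2005975   0.066     ]
 [ 0.50013368 -0.14188639  0.066     ]] [0.06133082 0.06089457]
```

Call:
drive_tool --steps '[0, -1, -3, -5, 0, 0, 0, 0, -5, 0, 0, 0, 0, -3, 0, 0, 0, 0, -3, 0, 0, 0, 0, -2, 0]'

```text
clock: 10.13
position: [0.4665, -0.2582, 0.0515]
tool_rot: [-1.571, 0.0, -1.217]
force: [0.1, 0.3, -0.1]
grip_width: -0.0002
```

Call:
drive_tool --steps '[0, 0, 0, -1, 0, 0, 0, 0, -1, 0, 0, 0, 0, -1, 0, 0, 0, 0, -1, 0, 0, 0, 0, -1, 0]'

```text
clock: 10.55
position: [0.4666, -0.2583, 0.0468]
tool_rot: [-1.571, -0.0, -1.217]
force: [0.1, -1.1, 0.2]
grip_width: 0.0
```

Call:
drive_tool --steps '[0, 0, 0, -1, 0, 0, 0, 0, -1, 0, 0, 0, 0, -1, 0, 0, 0, 0, -1, 0, 0, 0, 0, -1, 0]'

```text
clock: 10.97
position: [0.4665, -0.2583, 0.0418]
tool_rot: [-1.571, -0.0, -1.217]
force: [-0.7, 0.8, 2.6]
grip_width: -0.0003
```

Call:
drive_tool --steps '[0, 0, 0, -1, 0, 0, 0, 0, -1, 0, 0, 0, 0, -1, 0, 0, 0, 0, 0, 0, 0, 0, 0, 0, 0]'

```text
clock: 11.38
position: [0.4665, -0.2583, 0.0389]
tool_rot: [-1.571, -0.0, -1.217]
force: [-1.2, 1.2, 7.8]
grip_width: 0.0
```

Call:
drive_tool --steps '[0, 0, 0, -0.5, 0, 0, 0, 0, -0.5, 0, 0, 0, 0, 0, 0, 0, 0, 0, 0, 0, 0, 0, 0, 0, 0]'

```text
clock: 11.8
position: [0.4666, -0.2584, 0.0386]
tool_rot: [-1.571, -0.0, -1.217]
force: [-5.5, 2.5, 23.7]
grip_width: 0.0001
```

Call:
drive_tool --steps '[0, 0, 0, 3, 0, 0, 0, 0, 15, 0, 0, 0, 0, 25, 0, 0, 0, 0, 0, 0, 0, 8, 28, 0, 0]'

```text
clock: 12.22
position: [0.4737, -0.2351, 0.0818]
tool_rot: [-1.571, -0.003, -1.223]
force: [-0.0, -1.7, -0.3]
grip_width: 0.0001
```

Call:
drive_tool --steps '[0, 10, 35, 0, 0, 0, 10, 35, 0, 0, 0, 5, 19, 0, 0, 0, 0, 0, -5, 0, 0, 0, 0, 0, 0]'

```text
clock: 12.63
position: [0.4995, -0.1402, 0.075]
tool_rot: [-1.571, 0.001, -1.215]
force: [-0.3, -1.0, -1.3]
grip_width: -0.0
```

Run:
```python
from h import *
c=grab_frame('wrist'); save(c,'w7.png')
s=monitor.observe();print(s['clock'],s['position'],s['force'])
print(w2px(c,[[.500,-.141,.066],np.r_[s['position'][:2],.066]]))
```

```text
12.6833 [ 0.49915209 -0.14144423  0.07531343] [ 0.13242296 -0.65353819 -0.12171646]
[[275.30734125 242.44017448]
 [275.52613715 244.01450777]]
```

View pics/w7.png

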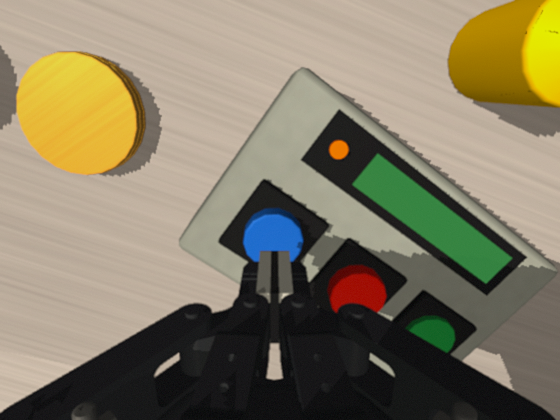

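Call:
drive_tool --steps '[0, 0, 0, -8, 0, 0, 0, 0, -8, 0, 0, 0, 0, -5, 0, 0, 0, 0, -4, 0, 0, 0, 0, -2, 0]'

```text
clock: 13.1
position: [0.499, -0.1416, 0.0479]
tool_rot: [-1.572, 0.001, -1.218]
force: [0.3, 1.0, -0.3]
grip_width: -0.0002
```

Call:
drive_tool --steps '[0, 0, 0, -1, 0, 0, 0, 0, -1, 0, 0, 0, 0, -1, 0, 0, 0, 0, -1, 0, 0, 0, 0, -1, 0]'

```text
clock: 13.52
position: [0.4997, -0.1413, 0.0439]
tool_rot: [-1.57, -0.0, -1.217]
force: [-0.8, -0.2, 2.6]
grip_width: -0.0001
```

Call:
drive_tool --steps '[0, 0, 0, -1, 0, 0, 0, 0, -1, 0, 0, 0, 0, -1, 0, 0, 0, 0, -0.5, 0, 0, 0, 0, 0, 0]'

```text
clock: 13.93
position: [0.4996, -0.1413, 0.0402]
tool_rot: [-1.571, -0.0, -1.217]
force: [-0.0, 0.2, -0.5]
grip_width: -0.0003
```

Call:
drive_tool --steps '[0, 0, 0, -1, 0, 0, 0, 0, -1, 0, 0, 0, 0, -0.5, 0, 0, 0, 0, 0, 0, 0, 0, 0, 0, 0]'

```text
clock: 14.35
position: [0.4997, -0.1413, 0.0386]
tool_rot: [-1.57, -0.0, -1.217]
force: [-5.4, 1.1, 24.0]
grip_width: 0.0001
```

Call:
drive_tool --steps '[0, 0, 0, -0.2, 0, 0, 0, 0, 0, 0, 0, 0, 0, 0, 0, 0, 0, 0, 0, 0, 0, 0, 0, 0, 0]'

```text
clock: 14.77
position: [0.4997, -0.1414, 0.0385]
tool_rot: [-1.57, -0.001, -1.217]
force: [-6.9, 1.2, 27.8]
grip_width: 0.0
```

Call:
drive_tool --steps '[0, 0, 0, 3, 0, 0, 0, 0, 15, 0, 0, 0, 0, 30, 0, 0, 0, 0, 40, 0, 0, 0, 0, 40, 0]'

```text
clock: 15.18
position: [0.4986, -0.141, 0.1665]
tool_rot: [-1.573, 0.001, -1.217]
force: [1.3, -0.2, 0.9]
grip_width: -0.0
```

Call:
drive_tool --steps '[0, -5, -30, 0, 0, 0, -5, -40, 0, 0, 0, -5, -40, 0, 0, 0, -5, -30, 0, 0, 0, 0, 0, 0, 0]'

```text
clock: 15.6
position: [0.4772, -0.2878, 0.1653]
tool_rot: [-1.573, -0.002, -1.224]
force: [-0.3, -1.0, -1.4]
grip_width: 0.0004
```

Run:
```python
from h import *
s=monitor.observe();print(s['clock'],s['position'],s['force'])
t=grab_frame('top'); d=grab_frame('side')
a=cv2.resize(t['frame'][130:270,200:440],(480,280),interpolation=cv2.INTER_CUBIC); b=cv2.resize(d['frame'][140:310,190:370],(296,280),interpolation=cv2.INTER_CUBIC)
cv2.imwrite('pics/e.png',np.hstack([a,b])[:,:,::-1])
```

```text
15.6 [ 0.47715979 -0.28778822  0.16531525] [-0.277906   -1.02575295 -1.35319734]
```

View pics/e.png

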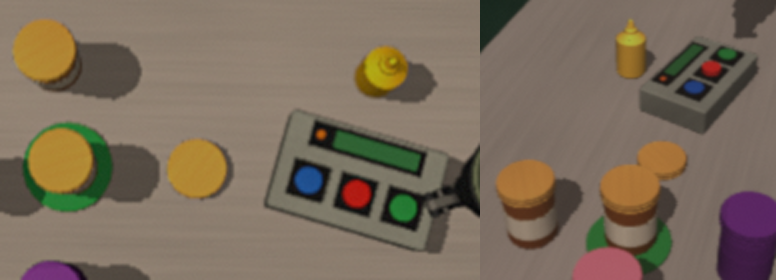

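```bash
python3 -c "
from workcell import workorder
print(workorder.job_done())"
```

```text
the job is handed in; nothing more can be done
None
```

I pressed the gold lid home, then the green key, then the blue key, each with the shut fingers. I handed the job in at about 15.6 s, with the gripper clear of everything. No verdict was reported.

- **Lid:** it stopped solidly at 25 N, with the TCP reading z = 0.0879 m.
- **Keys:** green stopped at 24 N and blue at 28 N, at z = 0.0386 and 0.0385 m. The lid and key stops agree with their known heights to within about 1 mm, so all three look fully down.
- **Final pictures:** the jar is upright on its pad and the red key still stands up. The other jar, bottle and spare lid are where they started, judged by eye rather than measured.

**Disagreements:**
- The shut fingertips met things about 21 mm above the reported TCP height, not 14 mm below it as described. I went by the force readings and pictures instead.
- The top and side cameras differed by up to about 6 mm on the lid and keys (13 mm on the spare lid), so I corrected each target from a close wrist picture.

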